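# Slide the heavy bottle crate home into its dock by the sink

## Robot

A 6-joint arm with a two-finger parallel gripper is mounted at the origin on a cart in front of the work surface, level with it; the furniture and walls round the work are solid. World frame = base frame: x ahead of the robot, y to its left, z up, the work surface at z = 0. Lengths are in m, angles in degrees, forces in N, time in s.
With the tool pointing down it reaches from about 0.35 to 0.875 m from the base axis. Payload 4.2 kg.
Tool frame: the origin (TCP) lies midway between the tips of the shut fingers; the grasp point (between the pads) lies 19 mm behind it; z points along the fingers, y is the line along which they close (so a half turn about z gives the same grasp; the last joint's range is limited). The gripper opens to 87 mm and grips with 3 to 60 N. Pads are 19 mm wide; open, the fingers measure 117 mm over their backs; the gripper's body (75 mm by 190 mm) begins 51 mm behind the grasp point.
Start: joints at [88.499, 22.042, 0.453, 0, -68.411, -14.817], TCP at [0.176, 0.6, 0.198] pointing down, gripper open.
Joint ranges: [-179.83, 179.83], [-69.29, 118.12], [-61.27, 80.66], [-181.25, 117.63], [-171.15, -9.14], [-177.46, 177.46]. Speed limits (degrees/s): [159.86, 159.86, 180, 180, 180, 180].

## Interface

Orientations are given as [roll, pitch, yaw] about the fixed x, y, z axes, in that order (R = Rz(yaw) Ry(pitch) Rx(roll)).
In Python, from workcell import env gives the robot as it stands. The module is installed in compiled form; this text tells all that it offers. Calls block until the motion is done:
- env.goto(position, orientation): joint-space move of the TCP to a pose.
- env.move_straight(position, rotation=None, rate=0.15, force_limit=None): straight line of the TCP; rotation=None keeps the orientation; rate is the mean speed in m/s. With force_limit (N) it stops when the force on the tool has changed by that much, and returns True; else False.
- env.set_joints(angles): joint-space move.
- env.gripper_to(opening, grasp_force=None): opening from 0.0 (shut) to 1.0 (fully open); grasp_force is the grip in N (None keeps the last); returns when the fingers have stopped.
- env.dwell(seconds).
- env.inverse_kinematics(position, orientation): joint angles nearest the present ones, or None.
- env.read_state(): the state.
- env.grab_frame(name): name is "side" or "top"; returns a dict with "image" (480x640x3 uint8, blue, green, red), "fx", "fy", "cx", "cy" (pixels), "position" and "orientation" of the camera in the world. Camera axes: x right, y up, looking along -z (the intrinsics and any distortion apply to the point x, -y, -z); pixel columns grow to the right and rows downward; lengths in m; the calibration is good to about 2 mm. A picture is of the moment at which its call begins. There is no depth.
A pose or a line that the arm cannot do raises env.Unreachable and nothing moves.
- env.close_job(): hands the job in; it is judged then, once.
Trained networks look in a picture, given as the dict that the camera call returned (one of the last four; its "shot" number tells which), for a name from the list of things; names that differ only in an ending like _2 or _b are one class to them, and where a whole thing is asked for, a point or a joint stands for the part that bears it (a point fixed in the world has none). Each returns a list of dicts, best first, with "score" (0 to 1); they miss things now and then, are a little off and sometimes report something else, mostly with a low value. They report only what shows in the picture. A call takes as long as a camera call.
- env.search_frame(picture, thing): "xyz" ([x, y, z] in m, in world coordinates, good to about 4 mm: the middle of the surface that is visible of it).
- env.trace(picture, thing): "mask" (480x640 bool, what is visible of it).
The state is a dict: "clock": time; "joint_positions": joint angles; "qvel": joint speeds; "joint_torque": joint torques, N m; "position": TCP position; "tool_rot": TCP orientation; "force": force on the tool from outside, world axes, zero at the start; "wrist_torque": the same for the moment, N m; "opening": opening from 0.0 (shut) to 1.0 (fully open); "finger_force": force on a finger pad.
Only numpy, scipy, OpenCV 4.12 (cv2) and the standard library are available. Lean on these libraries where they do the work, as an engineer would, in place of code of your own. Each camera call takes 0.05 s, during which the arm holds its last target. There are 200 camera calls.

## Task

Push the heavy wooden crate with the two bottles along the worktop into the dark three-sided dock beside the sink, until it is fully home against the dock's back rail and square to it. Push with the fingertips on the crate's wooden side, low down near its base, so that it slides upright; do not tip it, lift it or take it by the bottles, and leave the other things on the worktop where they are.

Things in the scene. Friction and masses are not known exactly. Their poses are not given: they have to be found in the camera images.
- crate: Heavy wooden crate, 200 mm along its x, 130 along its y, walls 70 high; about 1.5 kg on grippy feet, slides at about 8 to 18 N. Filled nearly to the rim with cork. Origin: centre of underside, z up. Two bottles wedged in it along its long centre line do not come loose: soap at -x (44 mm thick in y, top at 282), spray at +x (52 thick, top at 316, nozzle 12 beyond the +x end).
- crate_side (a point): Middle of the crate's long +y side, on its outer face (65 mm from the crate's origin), 30 mm above the worktop: the low place to push. Axes as the crate's; the side faces its +y, away from the dock. Pushed above about 60 mm the crate may tip. The bottles stand back about 39 mm from this face.
- dock: Dark wooden three-sided frame fixed on the worktop, no floor, rails 28 mm high, 14 thick. Mouth to its +y. Origin: on the worktop where the crate's origin stands when home and centred, axes then parallel to the crate's (either way round). Back rail's rubber pads at y = -65 mm; cheeks' inner faces at x = +-112.5 mm (12.5 play each side), straight up to y = +30.
- dock_mouth (a point): Middle of the dock's mouth on the worktop, 70 mm to +y of the dock's origin, where the flares of the cheeks end (they open outward at about 30 degrees from y = +30 mm on). Axes as the dock's. The crate starts beyond it, toward +y (the robot's left).
- tumbler: Bystander, loose: glass tumbler in a rattan sleeve, 84 mm wide, 147 mm tall. Leave it where it is.
- lemon: Bystander, loose: yellow lemon, 83 x 58 x 58 mm. Leave it where it is.
- sugar_bowl: Bystander, loose: small white lidded sugar bowl, 67 mm wide. Leave it where it is.
- teacup: Bystander, loose: cream tea cup with an ear handle, 91 x 122 x 72 mm. Leave it where it is.
- candle: Bystander, loose: candle in a glass, 76 mm wide, 90 mm tall. Leave it where it is.

How it is judged (in metres and radians):
At the end, for the whole second after the job is handed in: The crate stands upright and at rest on the worktop in the dock, within 8 mm of touching the back rail, between the cheeks (within 16 mm of centre), long side parallel to the back rail within 0.06 rad (y of crate in the frame of dock between -0.008 and 0.008 m and x of crate in the frame of dock between -0.016 and 0.016 m and angle between the x axis of crate and the x axis of dock, either way round below 0.06 rad and angle between crate's own z axis and vertical below 0.04 rad and height (world z) of crate below 0.006 m and linear speed of crate below 0.01 m/s).
It fails at once if the crate tips by more than 0.12 rad (angle between crate's own z axis and vertical above 0.12 rad).
It fails at once if the crate is lifted more than 15 mm (height (world z) of crate above 0.015 m).
It fails at once if the fingers push the crate or its bottles high up (grasp point over 85 mm above the worktop while the fingers press with more than 1 N) (contact force between the fingers and crate above 1 N and height (world z) of the grasp point above 0.085 m).
It fails at once if a bystander (tumbler, lemon, sugar bowl, teacup or candle) is moved more than 20 mm (distance of any of tumbler, lemon, sugar_bowl, teacup, candle from where it was at the start of the episode above 0.02 m).
It also fails if it takes over 48 s, if anything falls off the work surface, if the arm or the gripper's body presses on something with over 40 N, if the wrist force passes 120 N, or if a joint passes its speed limit or range.

## Working session

There is one attempt and no reset: what is moved stays moved. The work goes in short steps, each a Python script; the robot and the scene stay as the last script left them, time stands still between calls to the robot, and variables do not carry over. Pictures are saved under pics/ and viewed, at most 10 in all, crops included, and the job is handed in when it is done.

```bash
mkdir -p pics
python3 - <<'E'
from workcell import env
import cv2
s=env.read_state();print(s['clock'],s['position'],s['tool_rot'],s['opening'])
for n in("top","side"):
    f=env.grab_frame(n);cv2.imwrite(f"pics/{n}0.png",f["image"])
    print(n,{k:v for k,v in f.items() if k!="image"})
    for t in("crate","crate_side","dock","dock_mouth","tumbler","lemon","sugar_bowl","teacup","candle"):
        try:
            for d in env.search_frame(f,t)[:1]:print(t,d)
        except Exception as e:print(t,e)
E
```

```text
0.0 [0.17538753 0.59916987 0.19653488] [ 1.79870957e+02 -5.93540675e-03 -1.63266623e+01] 0.9992250338891513
top {'fx': 442.830618869009, 'fy': 442.830618869009, 'cx': 317.5122873580531, 'cy': 235.93467458680857, 'position': array([0.47336684, 0.24448924, 1.00623127]), 'orientation': array([  6.70175345,   0.99090767, -91.22046077]), 'shot': 1}
crate {'xyz': [0.494, 0.2579, 0.0696], 'score': 0.85}
crate_side {'xyz': [0.4919, 0.2585, 0.066], 'score': 0.8}
dock {'xyz': [0.5328, -0.0882, 0.0295], 'score': 0.76}
dock_mouth {'xyz': [0.5324, -0.09, 0.027], 'score': 0.71}
tumbler {'xyz': [0.7332, 0.1628, 0.0755], 'score': 0.7}
lemon {'xyz': [0.7254, 0.0668, 0.049], 'score': 0.93}
sugar_bowl {'xyz': [0.6212, 0.4181, 0.0412], 'score': 0.87}
candle {'xyz': [0.7078, 0.3535, 0.0438], 'score': 0.95}
side {'fx': 521.0373292051444, 'fy': 521.0373292051444, 'cx': 318.4999485089989, 'cy': 237.87259818933632, 'position': array([0.41741518, 1.06209511, 0.77640371]), 'orientation': array([  47.84496106,   -0.72578993, -166.07488199]), 'shot': 2}
crate {'xyz': [0.4991, 0.2848, 0.1203], 'score': 0.74}
crate_side {'xyz': [0.4985, 0.2804, 0.1256], 'score': 0.73}
dock {'xyz': [0.5267, -0.0723, 0.0243], 'score': 0.86}
dock_mouth {'xyz': [0.529, -0.0784, 0.0257], 'score': 0.76}
sugar_bowl {'xyz': [0.6199, 0.4283, 0.0437], 'score': 0.66}
teacup {'xyz': [0.4975, 0.5639, 0.0407], 'score': 0.9}
candle {'xyz': [0.7001, 0.3675, 0.0586], 'score': 0.77}
```

View pics/top0.png

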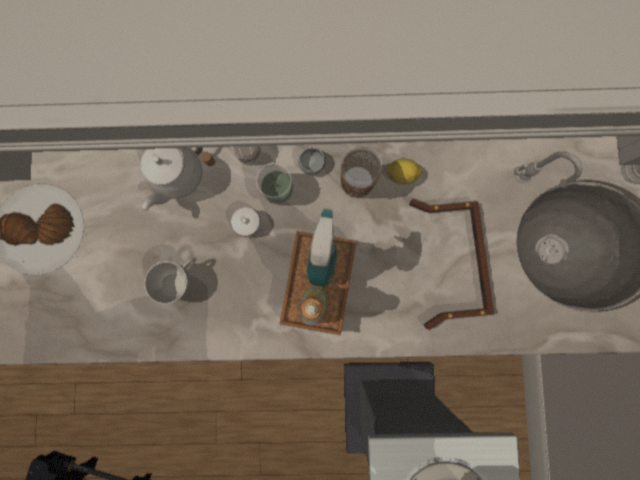

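View pics/side0.png

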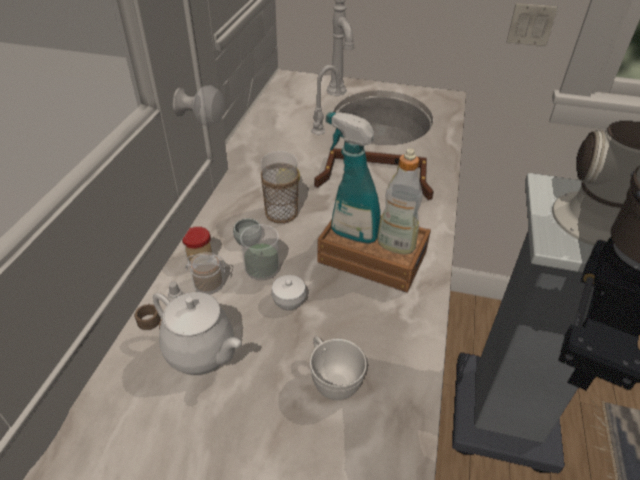

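The top view shows the crate rim corners near (298,232), (356,240), (341,333) and (281,323). The dock's back rail inner edge runs from about (472,209) to (484,311). The side view shows the crate's +y side clear apart from the sugar bowl (289,291), which is to its upper left, and the teacup, which is further away.

```bash
cat > h.py <<'E'
import numpy as np, cv2
from scipy.spatial.transform import Rotation as R
from scipy.optimize import least_squares
def proj(f,P):
    c=(np.atleast_2d(P)-f["position"])@R.from_euler("xyz",f["orientation"],degrees=True).as_matrix()
    return np.c_[f["cx"]+f["fx"]*c[:,0]/-c[:,2], f["cy"]-f["fy"]*c[:,1]/-c[:,2]]
def body(p,L):
    L=np.atleast_2d(np.array(L,float));c,s=np.cos(p[2]),np.sin(p[2])
    return np.c_[p[0]+c*L[:,0]-s*L[:,1],p[1]+s*L[:,0]+c*L[:,1],L[:,2]]
def fit(f,L,px,g): return least_squares(lambda p:(proj(f,body(p,L))-px).ravel(),g)
RIM=[[.1,.065,.07],[.1,-.065,.07],[-.1,-.065,.07],[-.1,.065,.07]]
BASE=[[a,b,0] for a,b,_ in RIM]
DOCK=[[.1125,.03,.028],[.1125,-.065,.028],[-.1125,-.065,.028],[-.1125,.03,.028]]
DOUT=[[.1265,-.079,.028],[-.1265,-.079,.028]]
def draw(im,f,p,L,s,o,col,closed):
    q=((proj(f,body(p,L))-o)*s).astype(int);cv2.polylines(im,[q.reshape(-1,1,2)],closed,col,1)
E
python3 - <<'E'
from h import *
from workcell import env
f=env.grab_frame("top")
c=fit(f,RIM,np.array([[298,232],[356,240],[341,333],[281,323]]),[.5,.26,0])
d=fit(f,DOCK[1:3],np.array([[472,209],[484,311]]),[.53,-.05,0])
for n,r in(("crate",c),("dock",d)):print(n,r.x,np.degrees(r.x[2]),r.fun.round(1))
o=np.array([265,180]);s=3.2
im=cv2.resize(f["image"][180:355,265:515],None,fx=s,fy=s,interpolation=cv2.INTER_CUBIC)
draw(im,f,c.x,RIM,s,o,(0,255,0),True);draw(im,f,d.x,DOCK,s,o,(255,255,0),False);draw(im,f,d.x,DOUT,s,o,(255,255,0),False)
cv2.imwrite("pics/z1.png",im)
E
```

```text
crate [ 0.48740396  0.25723474 -0.18812289] -10.778647376523011 [-1.3 -2.1  1.  -0.2  0.9  1.4 -0.7  0.8]
dock [ 0.52528583 -0.02741826  0.05336462] 3.057567532649711 [-0. -0.  0.  0.]
```

View pics/z1.png

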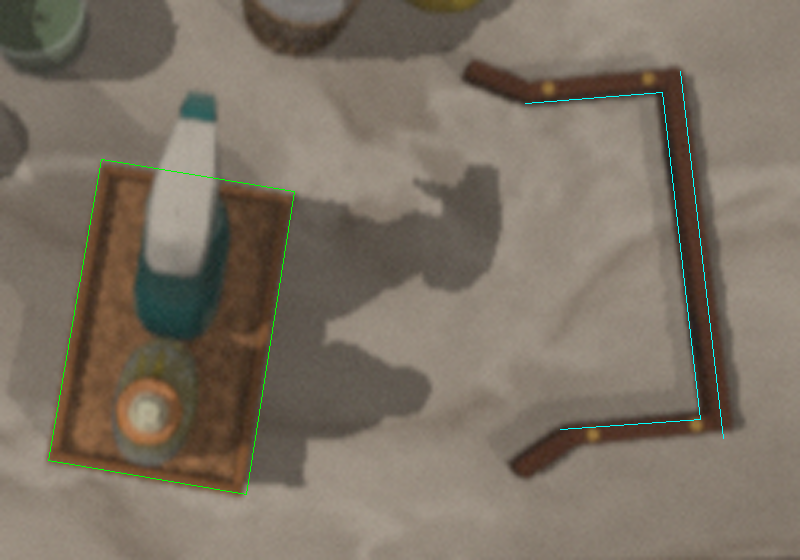

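The overlay fits well. The crate is at about (0.487, 0.257, -10.8°) and the dock at about (0.525, -0.027, +3.1°). Before choosing the tool pose I'll work out the arm geometry from IK queries, because the forearm may foul the tall bottles.

Run:
```python
from h import *
from workcell import env
rows=[];r_=[];z_=[]
D=np.radians
print(env.read_state()["tool_rot"])
for r in np.linspace(.4,.75,6):
  for z in (.02,.1,.2,.3):
    for p in (0,25,-25):
      # tool at azimuth 0; down, pitched about y
      q=env.inverse_kinematics([r,0,z],[180,p,0])
      if q is None: continue
      q=np.array(q)
      if abs(q[3])>1 or abs(q[0])>1: continue
      a,b,c=D(q[1]),D(q[1]-q[2]),D(q[1]-q[2]-q[4])
      rows.append([1,0,*[f(t) for t in(a,b,c) for f in(np.cos,np.sin)]]);r_.append(r)
      rows.append([0,1,*[v for t in(a,b,c) for v in(-np.sin(t),np.cos(t))]]);z_.append(z)
      r_.append(z)
A=np.array(rows);y=np.array(r_)
s,res,rk,_=np.linalg.lstsq(A,y,rcond=None)
print(len(y),rk,s.round(4),np.abs(A@s-y).max())
yaw=-10.8
for P,y0 in(([.505,.35,.02],-10.8),([.501,.33,.02],-10.8),([.53,.05,.02],3)):
  for tilt in(0,10,20,30,40):
    for ex in(0,180):
      # tool x horizontal toward crate(-y dir); tool leans away: z has -y component
      th=D(y0);u=np.array([np.sin(th),-np.cos(th),0])
      zt=np.cos(D(tilt))*np.array([0,0,-1])+np.sin(D(tilt))*u
      yt=np.array([np.cos(th),np.sin(th),0])*(1 if ex==0 else -1)
      o=R.from_matrix(np.c_[np.cross(yt,zt),yt,zt]).as_euler("xyz",degrees=True)
      q=env.inverse_kinematics(P,o);print(P,tilt,ex,o.round(1),None if q is None else np.round(q,1))
```

```text
[ 1.79999866e+02 -1.70159817e-03 -1.63154957e+01]Traceback (most recent call last):
  File "<stdin>", line 19, in <module>
    _assert_2d(a, b)
    ~~~~~~~~~~^^^^^^
    raise LinAlgError('%d-dimensional array given. Array must be '
            'two-dimensional' % a.ndim)
numpy.linalg.LinAlgError: 1-dimensional array given. Array must be two-dimensional
```

Run:
```python
from workcell import env
import numpy as np
for P,o in (([.4,0,.1],[180,0,0]),([.6,0,.1],[180,0,0]),([.75,0,.1],[180,0,0]),([.6,0,.3],[180,0,0]),([.6,0,.02],[180,0,0]),([.4,.4,.1],[180,0,0]),([.6,0,.1],[180,25,0]),([.6,0,.1],[180,-25,0]),([.6,0,.1],[155,0,90]),([.6,0,.1],[205,0,90])):
    q=env.inverse_kinematics(P,o);print(P,o,None if q is None else np.round(q,2))
```

```text
[0.4, 0, 0.1] [180, 0, 0] [ 23.55   6.22 -37.37   0.   -46.41  66.45]
[0.6, 0, 0.1] [180, 0, 0] [ 15.45  24.46 -10.79   0.   -54.75  74.55]
[0.75, 0, 0.1] [180, 0, 0] [ 12.3   38.09  13.75   0.   -65.66  77.7 ]
[0.6, 0, 0.3] [180, 0, 0] [ 15.45  16.71   7.12   0.   -80.41  74.55]
[0.6, 0, 0.02] [180, 0, 0] [ 15.45  29.84 -15.35   0.   -44.81  74.55]
[0.4, 0.4, 0.1] [180, 0, 0] [ 61.41  21.46 -15.74   0.   -52.81  28.59]
[0.6, 0, 0.1] [180, 25, 0] [ 12.42  38.56  11.94  -5.22 -87.87  78.91]
[0.6, 0, 0.1] [180, -25, 0] None
[0.6, 0, 0.1] [155, 0, 90] None
[0.6, 0, 0.1] [205, 0, 90] [ 12.42  38.56  11.94  -5.22 -87.87 168.91]
```

Run:
```python
from h import *
from workcell import env
D=np.radians;rows=[];y=[]
for r in np.linspace(.4,.75,6):
  h=np.degrees(np.arcsin(.16/r))
  for z in (.02,.1,.2,.3):
    for p in (0,25,-15,40):
      q=env.inverse_kinematics([r,0,z],[180,p,h])
      if q is None or abs(q[3])>1 : continue
      a,b,c=D(q[1]),D(q[1]-q[2]),D(q[1]-q[2]-q[4])
      rows.append([1,0,*[f(t) for t in(a,b,c) for f in(np.cos,np.sin)]]);y.append((r*r-.16**2)**.5)
      rows.append([0,1,*[v for t in(a,b,c) for v in(-np.sin(t),np.cos(t))]]);y.append(z)
A=np.array(rows);y=np.array(y)
s,res,rk,_=np.linalg.lstsq(A,y,rcond=None)
print(len(y),rk,s.round(4),np.abs(A@s-y).max())
for P,y0 in(([.505,.35,.02],-10.8),([.50,.33,.02],-10.8),([.53,.05,.02],3)):
  for tilt in(0,10,20,30):
    for ex in(1,-1):
      th=D(y0);u=np.array([np.sin(th),-np.cos(th),0])
      zt=np.cos(D(tilt))*np.array([0,0,-1])+np.sin(D(tilt))*u
      yt=np.array([np.cos(th),np.sin(th),0])*ex
      o=R.from_matrix(np.c_[np.cross(yt,zt),yt,zt]).as_euler("xyz",degrees=True)
      q=env.inverse_kinematics(P,o);print(P,tilt,ex,o.round(1),None if q is None else np.round(q,1))
```

```text
188 8 [-0.000e+00  1.605e-01 -0.000e+00  5.649e-01  4.218e-01 -0.000e+00
  3.313e-01 -1.000e-04] 0.00014082645960517004
[0.505, 0.35, 0.02] 0 1 [180.    0.   79.2] [ 49.8  31.  -13.2   0.  -45.9 119.4]
[0.505, 0.35, 0.02] 0 -1 [-180.     0.  -100.8] [ 49.8  31.  -13.2   0.  -45.9 -60.6]
[0.505, 0.35, 0.02] 10 1 [180.   10.   79.2] [ 52.3  34.6  -8.9   5.5 -55.6 113.5]
[0.505, 0.35, 0.02] 10 -1 [ 180.   -10.  -100.8] [ 52.3  34.6  -8.9   5.5 -55.6 -66.5]
[0.505, 0.35, 0.02] 20 1 [180.   20.   79.2] [ 54.3  39.   -3.9   9.1 -65.7 109.8]
[0.505, 0.35, 0.02] 20 -1 [-180.   -20.  -100.8] [ 54.3  39.   -3.9   9.1 -65.7 -70.2]
[0.505, 0.35, 0.02] 30 1 [180.   30.   79.2] [ 55.9  43.9   1.5  11.8 -75.8 107.5]
[0.505, 0.35, 0.02] 30 -1 [-180.   -30.  -100.8] [ 55.9  43.9   1.5  11.8 -75.8 -72.5]
[0.5, 0.33, 0.02] 0 1 [180.    0.   79.2] [ 48.9  29.8 -15.5   0.  -44.7 120.3]
[0.5, 0.33, 0.02] 0 -1 [-180.     0.  -100.8] [ 48.9  29.8 -15.5   0.  -44.7 -59.7]
[0.5, 0.33, 0.02] 10 1 [180.   10.   79.2] [ 51.5  33.3 -11.5   5.7 -54.1 114. ]
[0.5, 0.33, 0.02] 10 -1 [ 180.   -10.  -100.8] [ 51.5  33
[... 302 characters left out ...]
80.   -30.  -100.8] [ 55.3  42.5  -1.7  12.2 -73.9 -72.4]
[0.53, 0.05, 0.02] 0 1 [180.   0.  93.] [ 22.9  24.7 -25.2   0.  -40.1 160.1]
[0.53, 0.05, 0.02] 0 -1 [-180.    0.  -87.] [ 22.9  24.7 -25.2   0.  -40.1 -19.9]
[0.53, 0.05, 0.02] 10 1 [180.  10.  93.] [ 28.3  25.4 -29.8  14.2 -39.9 143.4]
[0.53, 0.05, 0.02] 10 -1 [-180.  -10.  -87.] [ 28.3  25.4 -29.8  14.2 -39.9 -36.6]
[0.53, 0.05, 0.02] 20 1 [180.  20.  93.] [ 32.5  27.3 -32.8  25.9 -43.  129.4]
[0.53, 0.05, 0.02] 20 -1 [-180.  -20.  -87.] [ 32.5  27.3 -32.8  25.9 -43.  -50.6]
[0.53, 0.05, 0.02] 30 1 [180.  30.  93.] [ 36.   30.3 -34.   34.  -48.5 119. ]
[0.53, 0.05, 0.02] 30 -1 [180. -30. -87.] [ 36.   30.3 -34.   34.  -48.5 -61. ]
```

The forearm drops steeply, with the wrist centre about 0.35 m high, so it clears the bottles. I'll push with both open fingertips and a 10° lean away from the crate, following an S-curve and stopping before the mouth to check.

```bash
cat >> h.py <<'E'
DK=np.array([.5253,-.0274,.0534])
def to_world(c):  # crate pose in dock frame (x,y,phi) -> world
    w=body(DK,[[c[0],c[1],0]])[0]; return np.array([w[0],w[1],DK[2]+c[2]])
def to_dock(w):
    d=np.array(w)-DK;c,s=np.cos(DK[2]),np.sin(DK[2]);return np.array([c*d[0]+s*d[1],-s*d[0]+c*d[1],d[2]])
def tool(w,gap,e=0,z=.022,tilt=10):
    """TCP pose for crate world pose w, fingers 'gap' off the +y face"""
    p=body(w,[[e,.065+.0095+gap,z]])[0];t=np.radians(tilt)
    u=np.array([np.sin(w[2]),-np.cos(w[2]),0]);zt=np.sin(t)*u-np.array([0,0,np.cos(t)])
    yt=-np.array([np.cos(w[2]),np.sin(w[2]),0])
    return p,R.from_matrix(np.c_[np.cross(yt,zt),yt,zt]).as_euler("xyz",degrees=True)
def path(c,knots,step=.02):
    """unicycle path in dock frame: knots = [(s,phi_deg)...] from pose c"""
    n=int(np.ceil(knots[-1][0]/step));N=20;ds=knots[-1][0]/n/N;x,y=c[:2];out=[];
    S=[0]+[k[0] for k in knots];F=[c[2]]+[np.radians(k[1]) for k in knots]
    for i in range(n*N):
        f=np.interp((i+.5)*ds,S,F);x+=ds*np.sin(f);y-=ds*np.cos(f)
        if (i+1)%N==0: out.append((x,y,np.interp((i+1)*ds,S,F)))
    return out
def shot(env,n,name,s=3.2,box=(265,180,250,175),crate=None):
    f=env.grab_frame(name);x,y,w,h=box;im=cv2.resize(f["image"][y:y+h,x:x+w],None,fx=s,fy=s,interpolation=cv2.INTER_CUBIC)
    if crate is not None: draw(im,f,crate,RIM,s,np.array([x,y]),(0,255,0),True)
    cv2.imwrite(f"pics/{n}.png",im);return f
E
cat > push1.py <<'E'
from h import *
from workcell import env
w=np.array([.4874,.2572,-.188]);c=to_dock(w);P=path(c,[(.055,8),(.085,14),(.115,14)])
print(c,P[-1],to_world(P[-1]))
env.goto(*tool(w,.025,z=.2)); env.gripper_to(1.0)
p,o=tool(w,.025); env.move_straight(p,o,rate=.12)
p,o=tool(w,-.004); print("contact",env.move_straight(p,o,rate=.03,force_limit=4),env.read_state()["position"],p)
for k in P:
    p,o=tool(to_world(k),0);env.move_straight(p,o,rate=.05)
    s=env.read_state();print(s["clock"].__round__(1),s["position"].round(4),s["force"].round(1))
np.save("c.npy",to_world(P[-1]))
shot(env,"p1","top",crate=to_world(P[-1]))
E
python3 push1.py
```

```text
[-0.02265556  0.28621722 -0.2414    ] (np.float64(-0.01245654063851296), np.float64(0.17307580868634134), np.float64(0.24434609527920614)) [0.50362336 0.14476424 0.2977461 ]
contact True [0.50161562 0.33141664 0.02187222] [0.50057606 0.32645779 0.022     ]
5.8 [0.4904 0.3156 0.0222] [-0.1  6.  -1.1]
6.4 [0.4808 0.2965 0.0223] [-0.3  6.3 -2.1]
6.9 [0.4743 0.2762 0.0223] [-0.3  6.1 -1.3]
7.5 [0.4738 0.2564 0.0223] [-0.9  7.7 -0.5]
8.0 [0.477  0.2373 0.0222] [-3.1  8.4  0.9]
8.6 [0.4832 0.2195 0.0222] [-1.1  8.  -0.4]
```

View pics/p1.png

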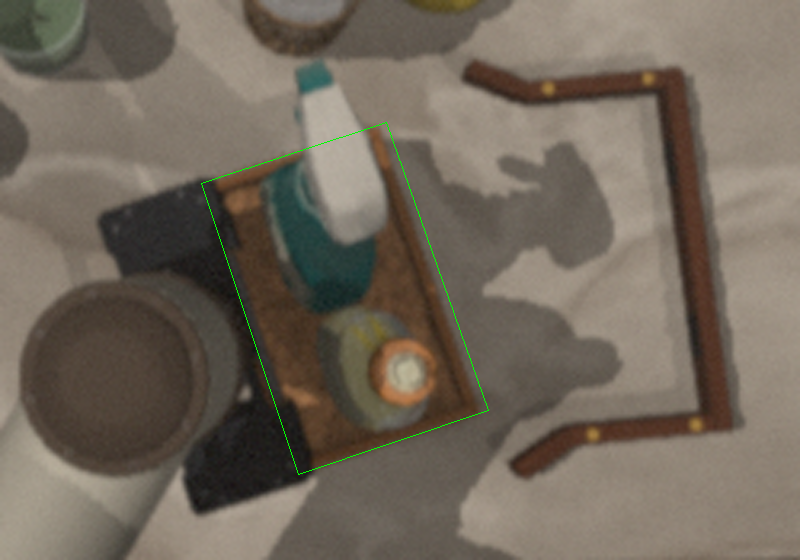

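The overlay matches the crate to within about 2 mm: 14° in the dock frame, about 12 mm off-centre. I'll continue through the mouth and straighten.

Run:
```python
from h import *
from workcell import env
c=to_dock(np.load("c.npy"));P=path(c,[(.014,14),(.072,0),(.142,0)])
print(P[-1])
for k in P:
    p,o=tool(to_world(k),0);env.move_straight(p,o,rate=.05)
    s=env.read_state();print(s["clock"].__round__(1),s["position"].round(4),s["force"].round(1))
np.save("c.npy",to_world(P[-1]))
shot(env,"p2","top",crate=to_world(P[-1]))
```

```text
(np.float64(-0.002018724060811813), np.float64(0.03206708359060732), np.float64(0.0))
9.1 [0.4898 0.2029 0.0222] [-1.1  7.3 -2.2]
9.6 [0.4996 0.1867 0.0222] [ 0.3  7.2 -1.9]
10.2 [0.5083 0.1701 0.0222] [ 0.2  7.6 -0.8]
10.7 [0.5158 0.153  0.0222] [ 1.1  7.6 -1. ]
11.2 [0.5172 0.1354 0.0222] [ 1.4  8.3 -1.8]
11.7 [0.5181 0.1176 0.0222] [ 0.1  8.  -1.4]
12.2 [0.5191 0.0998 0.0223] [ 1.4  9.  -2.5]
12.7 [0.5201 0.0819 0.0223] [ 0.3  8.  -2.1]
```

View pics/p2.png

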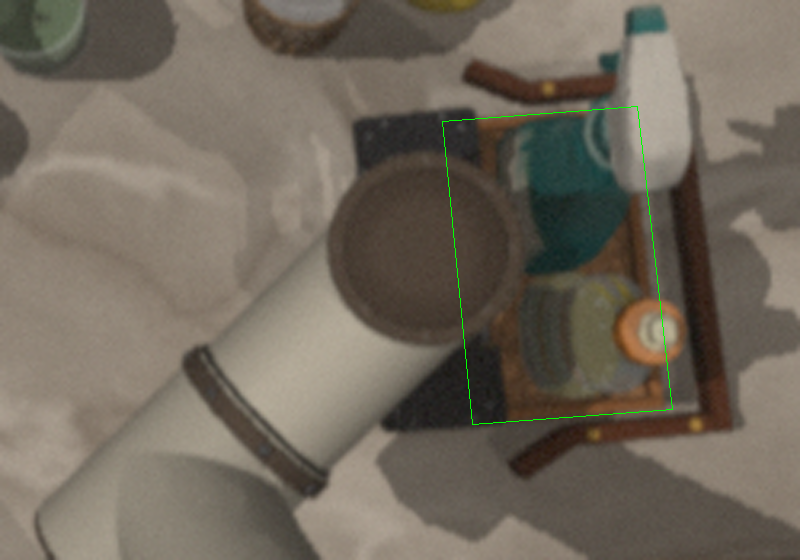

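The crate is between the cheeks and square. Next is the final straight push until it seats against the rail.

Run:
```python
from h import *
from workcell import env
c=to_dock(np.load("c.npy"))
p,o=tool(to_world((c[0],-.012,0)),0)
r=env.move_straight(p,o,rate=.03,force_limit=16)
s=env.read_state();q=s["position"].copy();q[2]=0
d=to_dock([*q[:2],0]);print(r,s["clock"],s["position"],s["force"],"y",d[1]-.0745)
w=to_world((c[0],c[1],0))
w=to_world((c[0],d[1]-.0745,0));np.save("c.npy",w)
p,o=tool(w,.03);env.move_straight(p,o,rate=.1)
p,o=tool(w,.06,z=.12);env.move_straight(p,o,rate=.15)
p,o=tool(w,.16,z=.3);env.move_straight(p,o,rate=.2)
print(env.read_state()["clock"])
f=shot(env,"p3","top",crate=to_world((c[0],0,0)))
for t in("tumbler","lemon","sugar_bowl","candle"):print(t,env.search_frame(f,t)[:1])
```

```text
True 14.025 [0.52258788 0.04345925 0.02194661] [-1.58654258  5.25697742  1.16285872] y -0.0035969988738989572
16.5
tumbler [{'xyz': [0.7339, 0.1598, 0.0852], 'score': 0.7}]
lemon [{'xyz': [0.7236, 0.0659, 0.0498], 'score': 0.65}]
sugar_bowl []
candle [{'xyz': [0.7155, 0.3585, 0.0433], 'score': 0.86}]
```

View pics/p3.png

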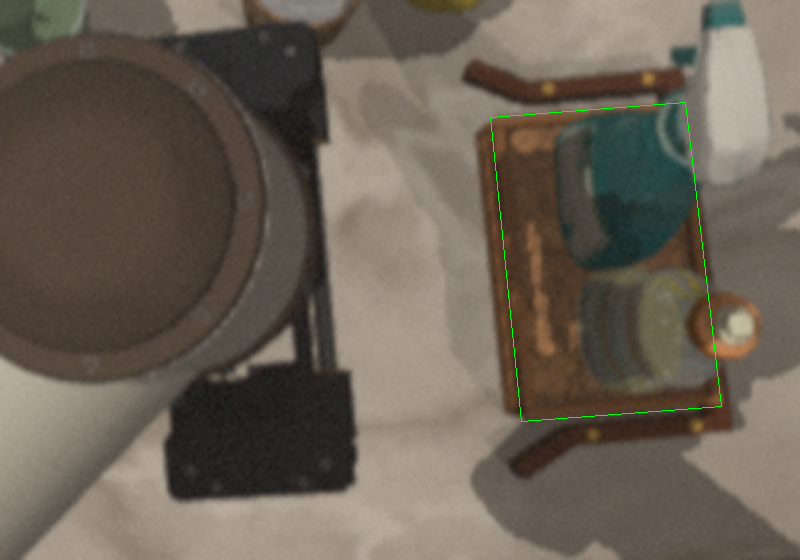

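The crate looks home and square. I'll confirm with a firmer second push and compare the stopping position.

Run:
```python
from h import *
from workcell import env
w=np.load("c.npy")
p,o=tool(w,.06,z=.12);env.move_straight(p,o,rate=.2)
p,o=tool(w,.03);env.move_straight(p,o,rate=.15)
p,o=tool(w,.004);env.move_straight(p,o,rate=.08)
p,o=tool(w,-.012);r=env.move_straight(p,o,rate=.015,force_limit=32)
s=env.read_state();d=to_dock([*s["position"][:2],0]);print(r,s["clock"],s["force"],"y",d[1]-.0745)
p,o=tool(w,.03);env.move_straight(p,o,rate=.1)
p,o=tool(w,.06,z=.12);env.move_straight(p,o,rate=.15)
p,o=tool(w,.16,z=.3);env.move_straight(p,o,rate=.2)
print(env.read_state()["clock"])
f=env.grab_frame("top");b=(370,190,135,135);s=5.5
x,y,W,H=b;im=cv2.resize(f["image"][y:y+100,x:x+W],None,fx=s,fy=s,interpolation=cv2.INTER_CUBIC)
im=cv2.resize(f["image"][y:y+130,x:x+W],None,fx=4.6,fy=4.6,interpolation=cv2.INTER_CUBIC)[:600]
cw=to_world((-.002,0,0))
draw(im,f,cw,RIM,4.6,np.array([x,y]),(0,255,0),True);draw(im,f,cw,BASE,4.6,np.array([x,y]),(255,0,255),True);draw(im,f,DK,DOCK,4.6,np.array([x,y]),(255,255,0),False)
cv2.imwrite("pics/p4.png",im)
cv2.imwrite("pics/s4.png",env.grab_frame("side")["image"])
```

```text
True 19.925 [-2.56379479  5.38553247  2.36800196] y -0.003657230656107735
22.4
```

View pics/p4.png

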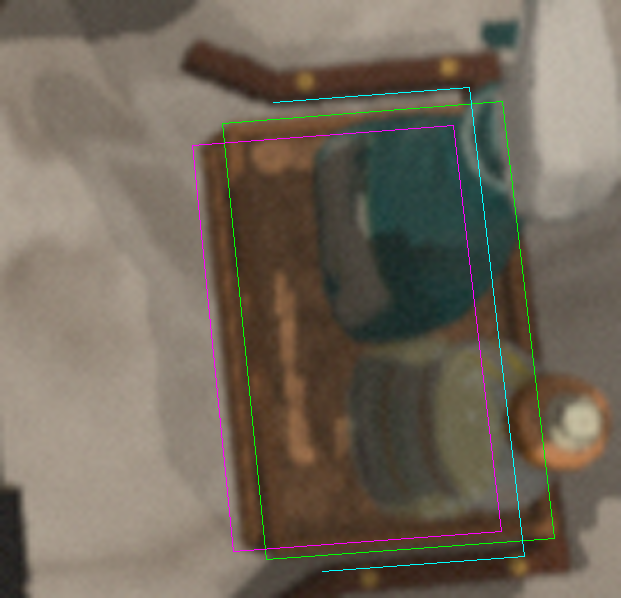

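View pics/s4.png

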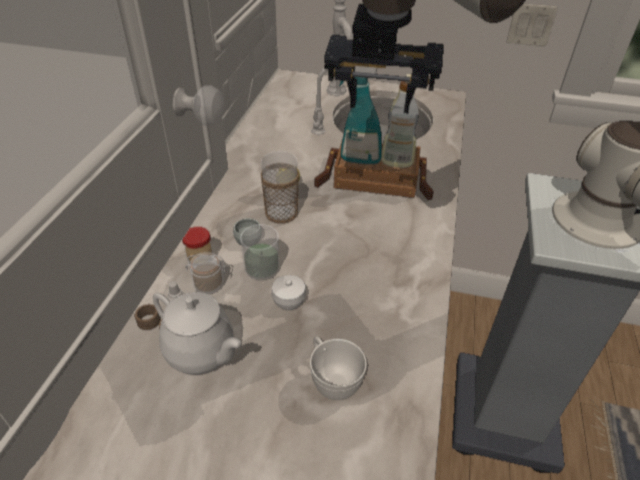

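The second push stopped at the same place (y = -3.66 mm against -3.60 mm), so the crate is hard against the rail. Pictures show it upright, square and centred between the cheeks, with the bystanders where they were.

```bash
python3 -c "
from workcell import env
print(env.close_job())"
```

```text
the job is handed in; nothing more can be done
None
```

The crate is pushed home in the dock, hard against the back rail, upright and square by the camera pictures; the bystanders look unmoved, and the job was handed in at about 22.5 s of the 48 s allowed (no verdict was returned).

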